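Lock the swing-arm microphone with its pin

TASK

Swing the microphone's arm round until the hole in the arm lies over the hole in the stand's base plate. Then take the plain round-handled lock pin out of the wooden tool block and push it down through both holes until its collar rests on the arm, and let go of it.

Things in the scene. Friction and masses are not known exactly. Their poses are not given: they have to be found in the camera images.
- lock_pin: Steel pin, 0.16 kg (sizes mm). Origin at shank tip, z up. Shank d 12, 40 long (lowest 7 tapers); collar d 46 x 6; upright round handle d 24, 32 tall: grip it from above. Starts hanging by its collar in one of 3 sockets (row roughly along x, 90 apart; close fingers along y) of a wooden block 45 tall: handle 51-83 above desk, tip 5. Not the pin: the three-lobed screw and the T-bar key.
- mic_arm (a joint): Angle of the microphone arm about its upright pivot. 0: arm's hole over base's hole; positive: swung to +y (clockwise from above). Range -0.4 to 1.4, starts 0.5 to 1.15. Light friction (0.25 N m), stays where left. Flat aluminium bar 56 mm wide, pointing from the pivot towards the robot; grip or push the upright round microphone near its end: d 34, barrel 56-110 mm above desk, dome to 119.
- mic_arm_hole (a point): Centre of the round through hole, 26 mm in diameter, in the 12 mm thick arm, at its top face (44 mm above the desk). 100 mm from the pivot axis. x axis points along the arm to the pivot, z up; the microphone's axis is 90 mm along -x (190 mm from the pivot).
- base_hole (a point): Centre of the mouth of the round hole, 26 mm in diameter, through the stand's fixed dark steel base plate (220 x 130 x 30 mm) to the desk; at its top face, 30 mm above the desk (arm passes 2 mm over it). x axis points along the plate to the pivot axis, 100 mm away; z up. Place and yaw vary. Pin fully home: tip 4 mm above desk, collar on the arm.
Things that resemble listed ones, but are neither listed nor needed, are in the scene too. Leave any orange look-alike of the lock_pin alone.

How it is judged:
By the outcome, as a careful person would: the job done as asked, in the order asked, and still so for the second after the job is handed in, with the robot touching nothing.
It also fails if it takes over 56 s, if anything falls off the work surface, if the arm or the gripper's body presses on something with over 40 N, if the wrist force passes 120 N, or if a joint passes its speed limit or range.

ROBOT

A 6-joint arm with a two-finger parallel gripper is mounted at the origin on the work surface. World frame = base frame: x ahead of the robot, y to its left, z up, the work surface at z = 0. Lengths are in m, angles in rad, forces in N, time in s.
With the tool pointing down it reaches from about 0.35 to 0.775 m from the base axis. Payload 7.3 kg.
Tool frame: the origin (TCP) lies midway between the tips of the shut fingers; the grasp point (between the pads) lies 19 mm behind it; y points along the fingers, x is the direction in which the jaws open and shut, and the axes are right-handed (so a half turn about y gives the same grasp; the last joint's range is limited). The gripper opens to 92 mm and grips with 3 to 60 N. Pads are 19 mm wide; open, the fingers measure 130 mm over their backs; the gripper's body (75 mm by 190 mm) begins 47 mm behind the grasp point.
Start: joints at [-0.146, 0.342, 1.524, -0, 1.275, -0.146], TCP at [0.525, 0, 0.227] pointing down, gripper open.
Joint ranges: [-2.53, 2.53], [-0.77, 2.02], [0.04, 2.7], [-1, 4.14], [0.28, 2.66], [-3.11, 3.11]. Speed limits (rad/s): [2.57, 2.57, 3.14, 3.14, 3.14, 3.14].

INTERFACE

Orientations are given as a 3x3 rotation matrix whose columns are the frame's x, y, z axes.
In Python, from cell import manip gives the robot as it stands.
- The arm moves only by the tool play_rows, never from a script. Its argument "moves" is a list of rows, each a list of 3 entries, a list of its own where there are three numbers: the opening, from 0 (shut) to 1 (fully open), then the shift along the world's x, y, z in cm, then the turn, a rotation vector about the world's x, y, z in degrees. In form: [[hand, [dx, dy, dz], [ax, ay, az]], ...]. A call has 1 to 10 rows; each row shifts and turns the pose as measured when the row begins; what a row does not reach is not made up. A row lasts 1/12 s, in which the tool goes at most 41.7 mm and 7.16 degrees, less where a joint would pass 70% of its speed; a pose out of reach is approached as far as the arm can. A call is refused whole if a number of a shift passes 4.17 or a number of a turn 7.16, either way. A call with a gripper value outside its range is refused whole. The fingers move at their own pace and stop on an object; "force" is the grip in N (left out, the last holds). Time passes only in rows, so rows that do not move let the fingers close. It gives the time, the measured TCP pose, the force and the opening at its end, in the units of the state.
- manip.state(): the state, without advancing time (a new reading comes with each control period).
- manip.camera(name): name is "scene" or "side" or "wrist"; returns the picture (384x512x3 uint8, red, green, blue); there is no depth.
- manip.camera_model(name): a dict with "fov_y" (degrees; the focal length in pixels is half the picture's height over the tangent of half this angle, whatever the lens; pixels are square), "cx", "cy" (the principal point, pixels), "R" (3x3) and "t" (3): a world point X has camera coordinates R X + t. Camera axes: x right, y down, z forward; pixel columns grow to the right and rows downward; lengths in m; the calibration is good to about 2 mm. The wrist camera is an equidistant fisheye: a pixel r from the principal point sees the ray r / f radians off the axis. A picture is of the moment at which its call begins: read the wrist's pose just before it. camera_model takes no time and is no camera call; for the wrist camera it gives the pose at the moment of the call.
- manip.sign_off(): hands the job in, once; it reports no verdict.
The state is a dict: "clock": time; "qpos": joint angles; "qvel": joint speeds; "tau": joint torques, N m; "ee_pos": TCP position; "tool_rot": TCP orientation; "force": force on the tool from outside, world axes, zero at the start; "torque": the same for the moment, N m; "width": finger opening in m.
Only numpy, scipy, OpenCV 4.12 (cv2) and the standard library are available. Lean on these libraries where they do the work, as an engineer would, in place of code of your own. Each camera call takes 0.05 s, during which the arm holds its last target.

## Working session

There is one attempt and no reset: what is moved stays moved. The work goes in short steps, Python scripts to look and compute and a tool call to move; the robot and the scene stay as the last step left them, time stands still between calls to the robot, and variables do not carry over. Pictures are saved under pics/ and viewed, and the job is handed in when it is done.

Besides the shell and the picture viewer there is one more tool, called in YAML: its name, and indented under it one key for each argument. play_rows: Moves the arm, as the interface text tells. Its arguments: {"type":"object","properties":{"moves":{"type":"array","items":{"type":"array"}},"force":{"type":"number"}},"required":["moves"]}

```bash
mkdir -p pics; ls; python3 - <<'E'
from cell import manip
import cv2,numpy as np
s=manip.state();print(s)
for n in["scene","side","wrist"]:
    m=manip.camera_model(n);print(n,m)
    cv2.imwrite(f"pics/{n}0.png",manip.camera(n)[:,:,::-1])
E
```

```text
pics
{'clock': 0.0, 'qpos': array([-1.46011684e-01,  3.42741708e-01,  1.52502688e+00, -3.90682490e-06,
        1.27536832e+00, -1.45993671e-01]), 'qvel': array([ 0.00084742, -0.00051312, -0.00103791, -0.00137658,  0.00138826,
        0.00255474]), 'tau': array([ 7.61924657e-04, -4.31245601e+01, -2.44219762e+01,  7.17750052e-02,
        5.59406646e-02, -1.04314388e-04]), 'ee_pos': array([5.24597243e-01, 7.41515530e-05, 2.26031657e-01]), 'tool_rot': array([[ 9.99998832e-01, -1.52836770e-03,  1.70414719e-05],
       [-1.67037503e-05,  2.20981290e-04,  9.99999975e-01],
       [-1.52837143e-03, -9.99998808e-01,  2.20955502e-04]]), 'force': array([ 0.14848034,  0.410547  , -0.58287281]), 'torque': array([ 0.03368937,  0.04706645, -0.0087494 ]), 'width': 0.09188831762190626}
scene {'fov_y': 46.46064191080447, 'cx': 260.33394336868344, 'cy': 188.5432194691289, 'R': array([[-0.12877294,  0.9914064 , -0.02304086],
       [ 0.56031631,  0.05356964, -0.82654457],
       [-0.81820728, -0.11934674, -0.5623995 ]]), 't': array([-0.04543918, -0.26429508,  1.39040824])}
side {'fov_y': 54.923724861866575, 'cx': 259.54084893142016, 'cy': 186.82660203011974, 'R': array([[ 0.93729027, -0.34851117, -0.00518777],
       [-0.26712361, -0.7086853 , -0.65300086],
       [ 0.22390159,  0.61343713, -0.7573394 ]]), 't': array([-0.45432165,  0.27231684,  0.57212902])}
wrist {'fov_y': 65.70646984690485, 'cx': 257.7219640710116, 'cy': 194.36276207788916, 'R': array([[ 9.99999156e-01,  5.84352337e-04, -1.16027113e-03],
       [ 9.07007678e-04, -9.53457566e-01,  3.01525866e-01],
       [-9.30071939e-04, -3.01526664e-01, -9.53457291e-01]]), 't': array([-0.52408244, -0.03778632,  0.39098298])}
```

View pics/scene0.png

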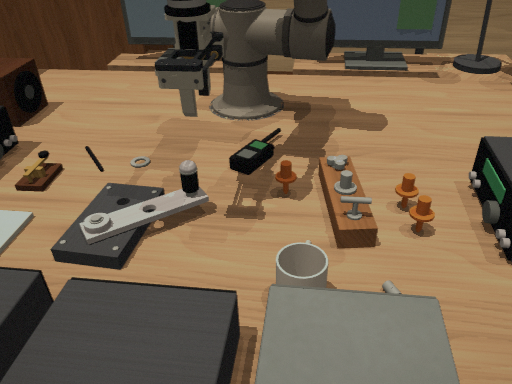

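View pics/side0.png

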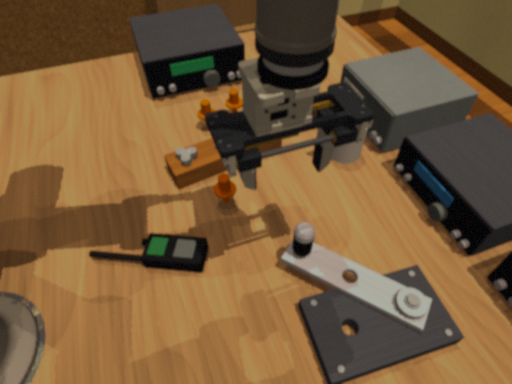

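View pics/wrist0.png

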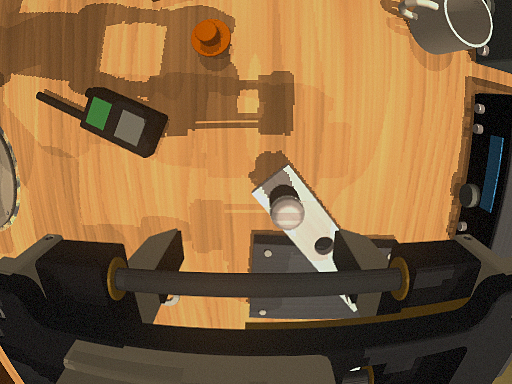

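```bash
cat > h.py <<'E'
import numpy as np,cv2
from cell import manip
def ray(m,u,v,fish=False):
    f=192/np.tan(np.radians(m['fov_y']/2)); d=np.array([(u-m['cx'])/f,(v-m['cy'])/f])
    if fish:
        r=np.hypot(*d); d3=np.array([*(d/r*np.sin(r)),np.cos(r)])
    else: d3=np.array([*d,1.])
    R=np.array(m['R']); return -R.T@m['t'], R.T@d3
def onz(name,u,v,z,m=None):
    m=m or manip.camera_model(name); c,d=ray(m,u,v,name=='wrist'); return c+d*(z-c[2])/d[2]
def proj(name,X):
    m=manip.camera_model(name); p=np.array(m['R'])@X+m['t']; f=192/np.tan(np.radians(m['fov_y']/2))
    return p[:2]/p[2]*f+[m['cx'],m['cy']]
E
python3 - <<'E'
import cv2,numpy as np
a=cv2.imread('pics/scene0.png');b=cv2.imread('pics/side0.png')
c1=cv2.resize(a[145:275,50:220],None,fx=4,fy=4,interpolation=3)
c2=cv2.resize(a[145:250,310:385],None,fx=5,fy=5,interpolation=3)
c3=cv2.resize(b[215:380,275:465],None,fx=3.5,fy=3.5,interpolation=3)
for i,c in enumerate([c1,c2,c3]):cv2.imwrite(f'pics/c{i}.png',c)
E
```

```text
(no output)
```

View pics/c0.png

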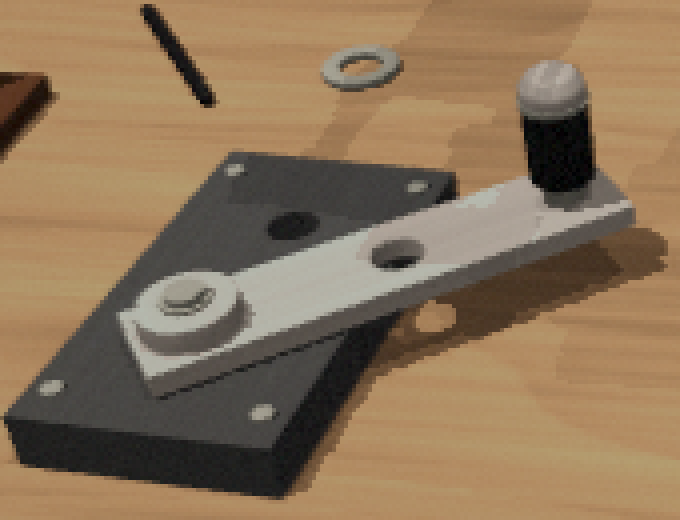

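View pics/c1.png

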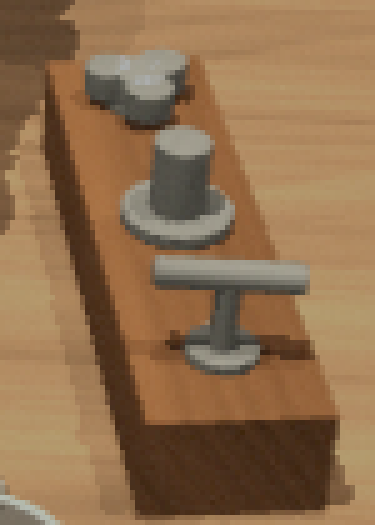

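View pics/c2.png

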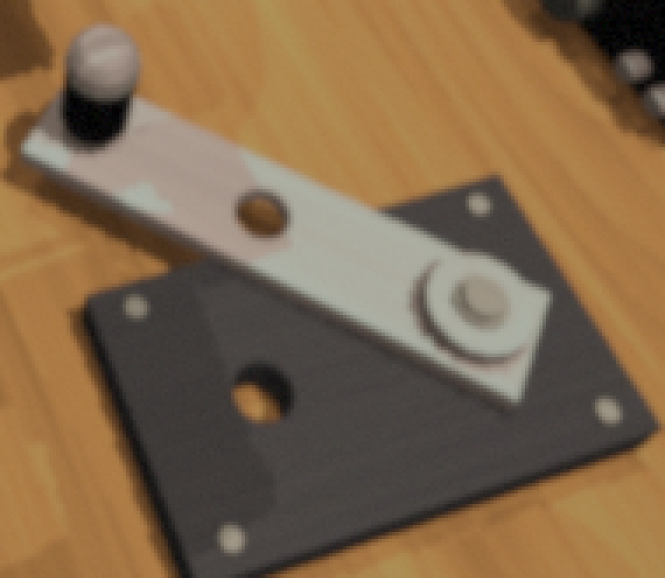

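```bash
python3 - <<'E'
from h import *
np.set_printoptions(precision=4,suppress=True)
P=lambda *a:print(a[0],onz(*a[1:])[:2])
P('base sc','scene',123.0,201.3,.03);P('base sd','side',349.7,327.1,.03)
P('ah sc','scene',149.0,208.0,.044);P('ah sd','side',350,276,.044)
P('pin top','scene',346.6,173.6,.083);P('collar','scene',345.5,187,.051)
print('plate bolts scene');
for u,v in [(235,170),(417,187),(52,387),(263,412)]: P('b','scene',u/4+50,v/4+145,.032)
print('side')
for u,v in [(479,204),(608,410),(232,538),(136,306)]: P('b','side',u/3.5+275,v/3.5+215,.032)
P('cap sc','scene',184/4+50,292/4+145,.062)
P('cap sd','side',483/3.5+275,297/3.5+215,.062)
E
```

```text
base sc [ 0.5784 -0.1632]
base sd [ 0.5724 -0.1672]
ah sc [ 0.6134 -0.0931]
ah sd [ 0.6102 -0.0962]
pin top [0.5136 0.2874]
collar [0.5138 0.2879]
plate bolts scene
b [ 0.5352 -0.212 ]
b [ 0.5413 -0.1086]
b [ 0.7134 -0.2236]
b [ 0.7197 -0.1201]
side
b [ 0.7168 -0.1242]
b [ 0.7101 -0.2277]
b [ 0.5306 -0.2162]
b [ 0.5371 -0.1123]
cap sc [ 0.6761 -0.1698]
cap sd [ 0.6734 -0.1728]
```

```bash
python3 - <<'E'
from h import *
np.set_printoptions(precision=4,suppress=True)
P=lambda *a:print(a[0],onz(*a[1:])[:2])
P('dome(wrist) z.102','wrist',287,212,.102)
P('arm hole','wrist',323.5,246,.044)
P('mic scene dome','scene',50+553/4,145+88/4,.102)
P('mic side dome','side',275+103/3.5,215+62/3.5,.102)
E
```

```text
dome(wrist) z.102 [ 0.5541 -0.0257]
arm hole [ 0.6101 -0.0958]
mic scene dome [ 0.5483 -0.0248]
mic side dome [ 0.5544 -0.0246]
```

play_rows:
  moves:
    - [1, [0.5, -0.4, -0.5], [0, 0, 6.6]]
    - [1, [0.5, -0.4, -0.5], [0, 0, 6.6]]
    - [1, [0.5, -0.4, -0.5], [0, 0, 6.6]]
    - [1, [0.5, -0.4, -0.5], [0, 0, 6.6]]
    - [1, [0.5, -0.4, -0.5], [0, 0, 6.6]]
    - [1, [0.5, -0.5, -0.5], [0, 0, 6.6]]
    - [1, [0, 0, 0], [0, 0, 0]]
  force: 8

```text
clock: 0.73
ee_pos: [0.5547, -0.0254, 0.1933]
tool_rot: [[0.749, -0.005, -0.663], [0.663, 0.0, 0.749], [-0.004, -1.0, 0.003]]
force: [0.5, -0.7, 0.2]
width: 0.0914
```

play_rows:
  moves:
    - [1, [0, 0, -3], [0, 0, 0]]
    - [1, [0, 0, -3], [0, 0, 0]]
    - [1, [0, 0, -3], [0, 0, 0]]
    - [1, [0, 0, -3], [0, 0, 0]]
    - [0.3, [0, 0, 0], [0, 0, 0]]
    - [0.2, [0, 0, 0], [0, 0, 0]]
    - [0.2, [0, 0, 0], [0, 0, 0]]
    - [0.2, [0, 0, 0], [0, 0, 0]]
    - [0.2, [0, 0, 0], [0, 0, 0]]

```text
clock: 1.48
ee_pos: [0.5562, -0.0246, 0.0757]
tool_rot: [[0.765, 0.003, -0.644], [0.644, -0.001, 0.765], [0.002, -1.0, -0.003]]
force: [-0.3, 0.6, 0.3]
width: 0.0632
```

play_rows:
  moves:
    - [0.2, [0, 0, -0.7], [0, 0, 0]]
    - [0.2, [0, 0, 0], [0, 0, 0]]
    - [0.2, [0, 0, 0], [0, 0, 0]]
    - [0.2, [0, 0, 0], [0, 0, 0]]
    - [0.2, [0, 0, 0], [0, 0, 0]]
    - [0.2, [0, 0, 0], [0, 0, 0]]

```text
clock: 1.98
ee_pos: [0.5582, -0.025, 0.0721]
tool_rot: [[0.766, 0.01, -0.643], [0.643, -0.002, 0.766], [0.006, -1.0, -0.008]]
force: [0.1, 0.4, -0.4]
width: 0.0338
```

```bash
python3 - <<'E'
import numpy as np
p=np.array([.6755,-.1715]);a=np.radians(128.7+4.76*np.arange(11));q=p+.189*np.c_[np.cos(a),np.sin(a)]
print(np.round(np.diff(q,axis=0)*100,2).tolist())
E
```

```text
[[-1.18, -1.03], [-1.09, -1.13], [-1.0, -1.21], [-0.89, -1.29], [-0.78, -1.36], [-0.67, -1.42], [-0.55, -1.47], [-0.42, -1.51], [-0.3, -1.54], [-0.17, -1.56]]
```

play_rows:
  moves:
    - [0.2, [-1.2, -1.0, 0], [0, 0, 4.8]]
    - [0.2, [-1.1, -1.1, 0], [0, 0, 4.8]]
    - [0.2, [-1.0, -1.2, 0], [0, 0, 4.8]]
    - [0.2, [-0.9, -1.3, 0], [0, 0, 4.8]]
    - [0.2, [-0.8, -1.4, 0], [0, 0, 4.8]]
    - [0.2, [-0.7, -1.4, 0], [0, 0, 4.8]]
    - [0.2, [-0.5, -1.5, 0], [0, 0, 4.8]]
    - [0.2, [-0.4, -1.5, 0], [0, 0, 4.8]]
    - [0.2, [0, 0, 0], [0, 0, 0]]

```text
clock: 2.73
ee_pos: [0.4909, -0.1309, 0.0722]
tool_rot: [[0.168, 0.012, -0.986], [0.986, 0.008, 0.168], [0.01, -1.0, -0.01]]
force: [-0.6, -0.7, -2.1]
width: 0.0337
```

```bash
python3 - <<'E'
from h import *
s=manip.state();print(s['ee_pos'],s['force'],s['width'])
d=s['ee_pos'][:2]-[.6755,-.1715];print(np.hypot(*d),np.degrees(np.arctan2(d[1],d[0])))
cv2.imwrite('pics/side1.png',cv2.resize(manip.camera('side')[190:384,230:490,::-1],None,fx=3,fy=3,interpolation=3))
cv2.imwrite('pics/scene1.png',cv2.resize(manip.camera('scene')[130:280,30:230,::-1],None,fx=4,fy=4,interpolation=3))
E
```

```text
[ 0.49094273 -0.1308626   0.072211  ] [-0.61044611 -0.71902515 -2.11851575] 0.0337148913635541
0.1889782674886452 167.58227704164892
```

View pics/side1.png

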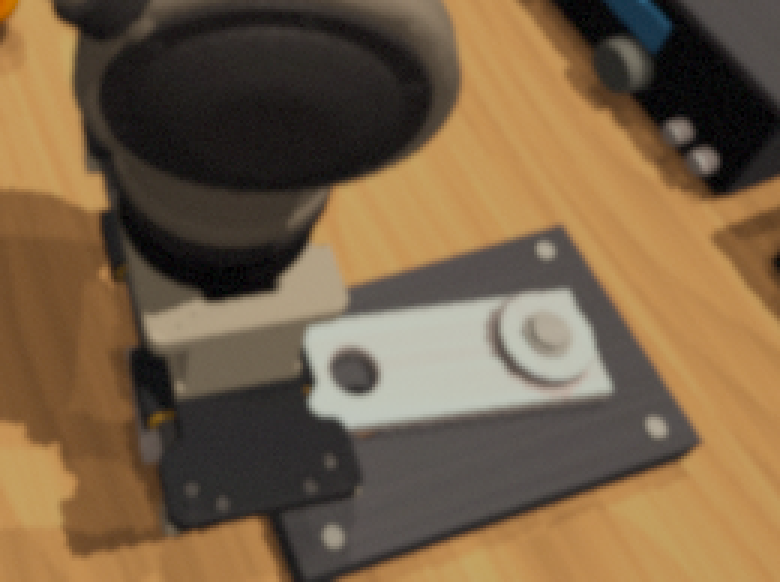

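View pics/scene1.png

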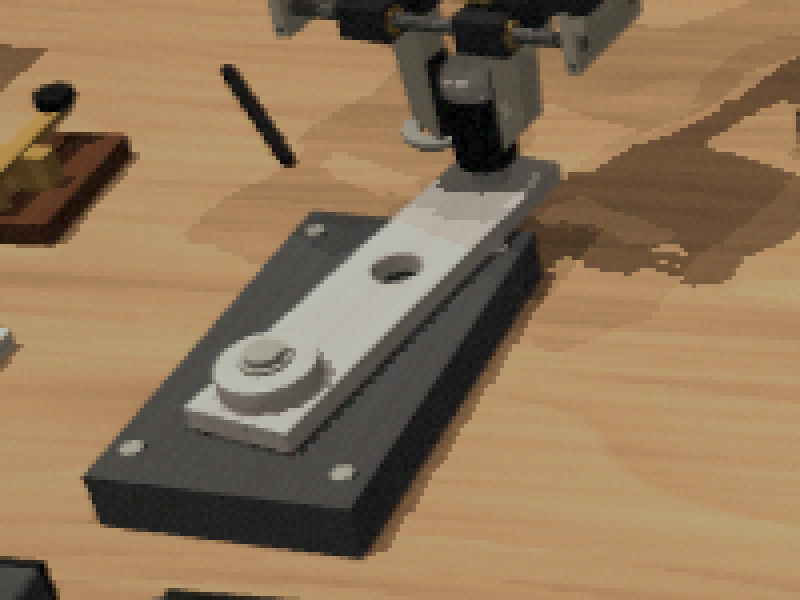

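play_rows:
  moves:
    - [0.2, [-0.3, -1.4, 0], [0, 0, 4.3]]
    - [0.2, [-0.1, -1.4, 0], [0, 0, 4.3]]
    - [0.2, [0, 0, 0], [0, 0, 0]]

```text
clock: 3.08
ee_pos: [0.4872, -0.1547, 0.0722]
tool_rot: [[0.022, 0.008, -1.0], [1.0, 0.013, 0.022], [0.013, -1.0, -0.008]]
force: [-1.2, -1.7, -0.0]
width: 0.0342
```

```bash
python3 - <<'E'
from h import *
s=manip.state();print(s['ee_pos'],s['force'],s['width'])
d=s['ee_pos'][:2]-[.6755,-.1715];print(np.hypot(*d),np.degrees(np.arctan2(d[1],d[0])))
a=manip.camera('side')[:,:,::-1];b=manip.camera('scene')[:,:,::-1]
cv2.imwrite('pics/side2.png',cv2.resize(a[240:384,300:470],None,fx=4,fy=4,interpolation=3))
cv2.imwrite('pics/scene2.png',cv2.resize(b[130:280,30:230],None,fx=4,fy=4,interpolation=3))
E
```

```text
[ 0.48719574 -0.15473856  0.07216068] [-1.15090762 -1.713913   -0.0054283 ] 0.03419309308043642
0.189048780304114 174.91336255842708
```

View pics/side2.png

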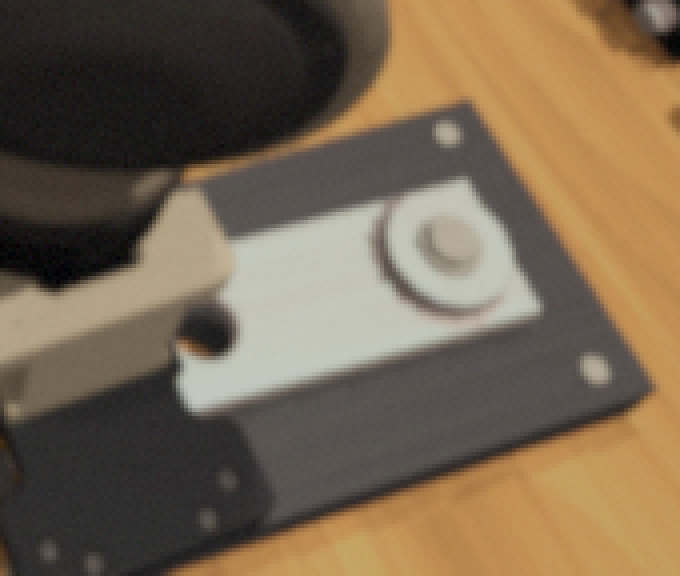

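View pics/scene2.png

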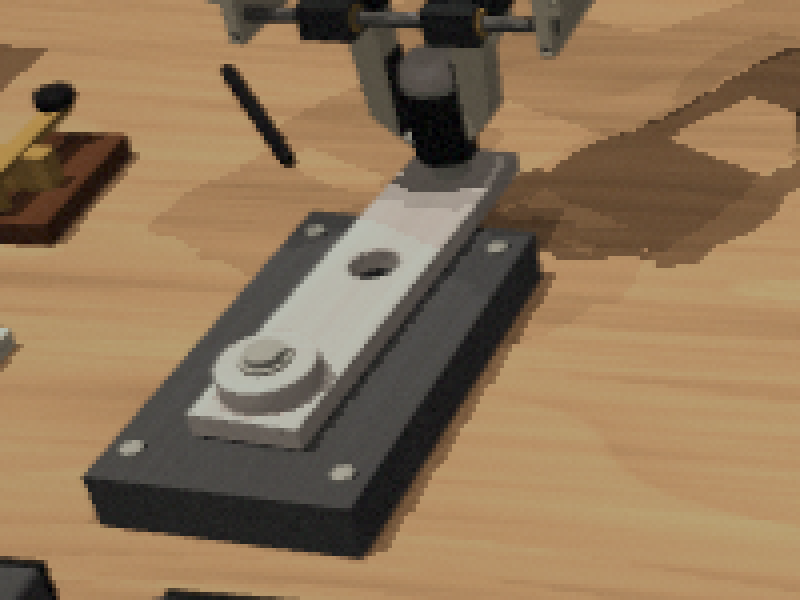

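```bash
python3 - <<'E'
from h import *
np.set_printoptions(precision=4,suppress=True)
print(onz('scene',30+374/4-.3,130+265/4-.3,.044), onz('scene',30+266/4-.3,130+352/4-.3,.062))
print(proj('scene',np.array([.5784,-.1632,.044])))
E
```

```text
[ 0.5788 -0.1597  0.044 ] [ 0.6752 -0.1698  0.062 ]
[121.6429 195.745 ]
```

play_rows:
  moves:
    - [0.2, [0, -0.6, 0], [0, 0, 1.6]]
    - [0.2, [0, 0, 0], [0, 0, 0]]

```text
clock: 3.35
ee_pos: [0.487, -0.1575, 0.0721]
tool_rot: [[-0.0, 0.007, -1.0], [1.0, 0.014, -0.0], [0.014, -1.0, -0.007]]
force: [-1.1, -1.6, 0.2]
width: 0.0339
```

```bash
python3 - <<'E'
from h import *
s=manip.state();print(s['ee_pos'],s['force'],s['width'])
d=s['ee_pos'][:2]-[.6755,-.1715];print(np.hypot(*d),np.degrees(np.arctan2(d[1],d[0])))
b=manip.camera('scene')[:,:,::-1]
cv2.imwrite('pics/scene3.png',cv2.resize(b[155:225,75:175],None,fx=8,fy=8,interpolation=3))
E
```

```text
[ 0.48697158 -0.15745835  0.07212553] [-1.12620926 -1.58703538  0.20649215] 0.03394669637425562
0.18905060892908543 175.74045910459287
```

View pics/scene3.png

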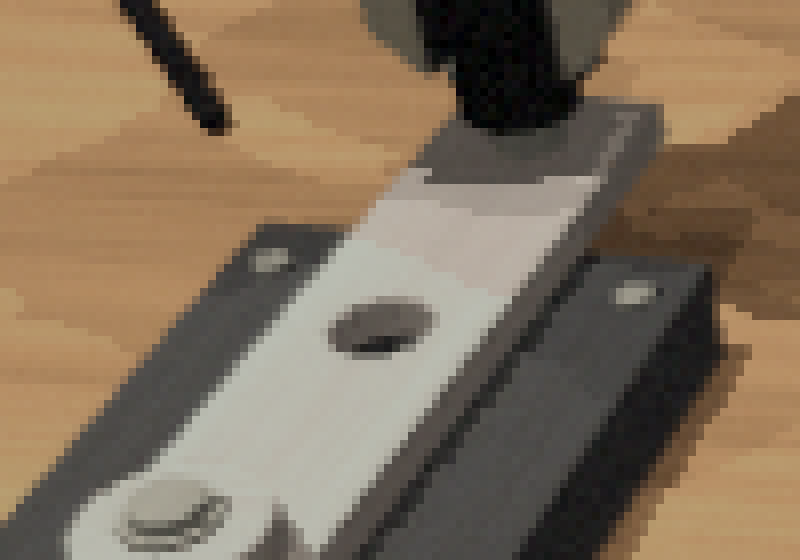

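play_rows:
  moves:
    - [0.2, [0, -0.6, 0], [0, 0, 0.8]]
    - [0.2, [0, 0, 0], [0, 0, 0]]
    - [0.5, [0, 0, 0], [0, 0, 0]]
    - [0.8, [0, 0, 0], [0, 0, 0]]
    - [1, [0, 0, 0], [0, 0, 0]]
    - [1, [0, 0, 0.2], [0, 0, 0]]
    - [1, [0, 0, 3], [0, 0, 0]]
    - [1, [0, 0, 4], [0, 0, 0]]
    - [1, [0, 0, 4], [0, 0, 0]]

```text
clock: 4.15
ee_pos: [0.4838, -0.1581, 0.1799]
tool_rot: [[-0.01, -0.006, -1.0], [1.0, 0.024, -0.01], [0.024, -1.0, 0.006]]
force: [1.6, -0.8, -0.1]
width: 0.0758
```

```bash
python3 - <<'E'
from h import *
s=manip.state();print(s['ee_pos'],s['force'],s['width'])
b=manip.camera('scene')[:,:,::-1];w=manip.camera('wrist')[:,:,::-1]
cv2.imwrite('pics/scene4.png',cv2.resize(b[155:225,75:175],None,fx=8,fy=8,interpolation=3))
cv2.imwrite('pics/wrist4.png',w)
E
```

```text
[ 0.48384021 -0.15810459  0.17990724] [ 1.64699208 -0.76572952 -0.05068189] 0.07578589092471902
```

View pics/scene4.png

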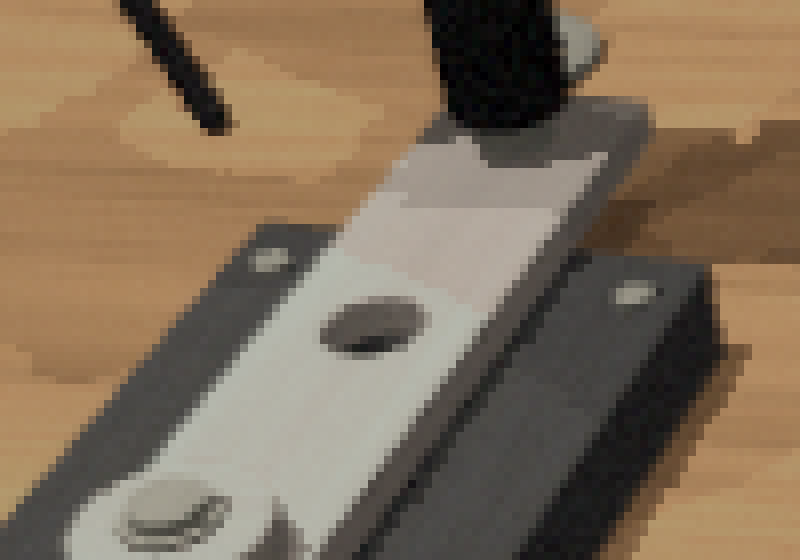

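View pics/wrist4.png

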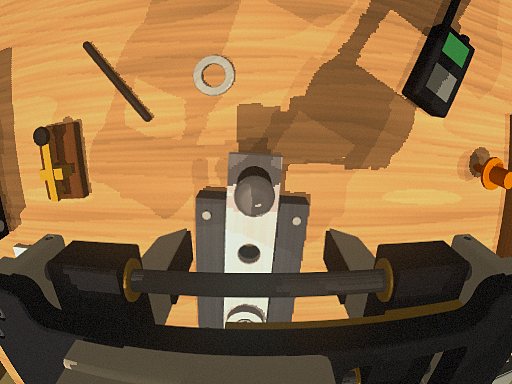

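```bash
python3 - <<'E'
from h import *
np.set_printoptions(precision=4,suppress=True)
w=cv2.imread('pics/wrist4.png')
cv2.imwrite('pics/wc.png',cv2.resize(w[140:330,180:325],None,fx=4,fy=3.15*4/3.15,interpolation=3)[:600])
for u,v,z in [(206.5,215.5,.032),(298.5,214.5,.032),(249,252.5,.044)]: print(onz('wrist',u,v,z))
print(onz('scene',75+373/8-.4,155+326/8-.4,.044),'target .5784 -.1632')
E
```

```text
[ 0.5305 -0.2148  0.032 ]
[ 0.5287 -0.1106  0.032 ]
[ 0.5709 -0.1665  0.044 ]
[ 0.5771 -0.1646  0.044 ] target .5784 -.1632
```

View pics/wc.png

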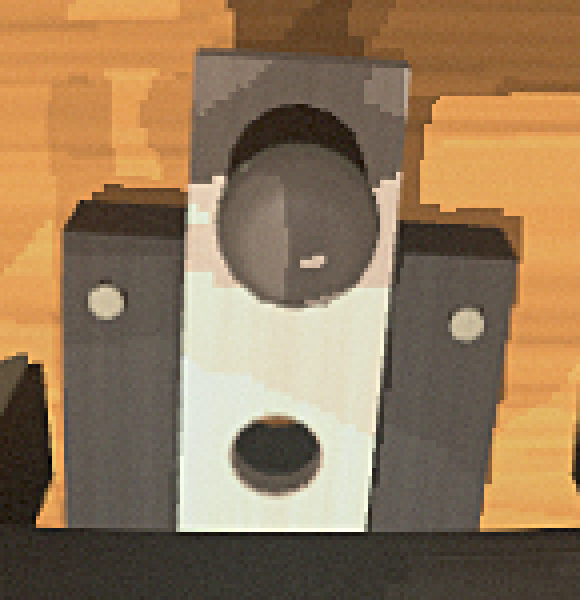

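```bash
python3 - <<'E'
from h import *
np.set_printoptions(precision=4,suppress=True)
a,b,h=[onz('wrist',u-.4,v-.4,z)[:2] for u,v,z in [(206.5,215.2,.032),(296.5,221,.032),(249,253.7,.044)]]
n=(b-a)/np.linalg.norm(b-a); print(a,b,h,'offset along bolts line from mid', (h-(a+b)/2)@n, 'angle',np.degrees(np.arctan2(n[1],n[0])))
E
```

```text
[ 0.5296 -0.2153] [ 0.5362 -0.1129] [ 0.572 -0.167] offset along bolts line from mid -0.00036965571738184646 angle 86.30421366243803
```

play_rows:
  moves:
    - [1, [0.2, 3.8, 0.3], [0, 0, 0]]
    - [1, [0.2, 3.8, 0.3], [0, 0, 0]]
    - [1, [0.2, 3.8, 0], [0, 0, 0]]
    - [1, [0.2, 3.8, 0], [0, 0, 0]]
    - [1, [0.2, 3.8, 0], [0, 0, 0]]
    - [1, [0.2, 3.8, 0], [0, 0, 0]]
    - [1, [0.2, 3.8, 0], [0, 0, 0]]
    - [1, [0.2, 3.8, 0], [0, 0, 0]]
    - [1, [0.2, 3.8, 0], [0, 0, 0]]
    - [1, [0.2, 3.8, 0], [0, 0, 0]]

```text
clock: 5.08
ee_pos: [0.5082, 0.2287, 0.1924]
tool_rot: [[0.006, 0.018, -1.0], [1.0, 0.014, 0.007], [0.014, -1.0, -0.018]]
force: [0.8, 0.1, -0.2]
width: 0.0921
```

```bash
python3 - <<'E'
from h import *
s=manip.state();print(s['ee_pos'],s['tool_rot'])
m=manip.camera_model('wrist');print(m['R'],m['t'])
w=manip.camera('wrist')[:,:,::-1];b=manip.camera('side')[:,:,::-1]
cv2.imwrite('pics/side5.png',b)
cv2.imwrite('pics/wrist5.png',w)
E
```

```text
[0.5081697  0.22874171 0.19244452] [[ 0.006299    0.01827029 -0.99981324]
 [ 0.99988093  0.01397025  0.00655472]
 [ 0.01408739 -0.99973548 -0.01818012]]
[[ 0.00573274  0.99989021  0.01366422]
 [ 0.94780135 -0.00978951  0.31871111]
 [ 0.31880988  0.01112388 -0.9477534 ]] [-0.23448003 -0.50973781  0.19275417]
```

View pics/wrist5.png

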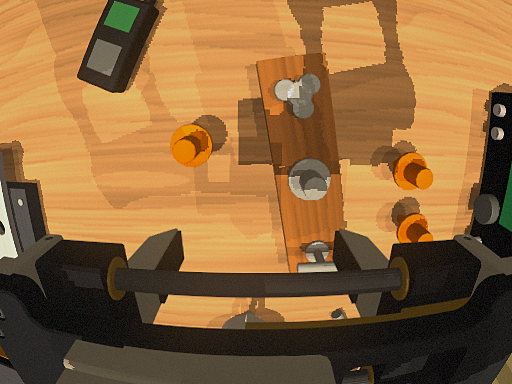

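View pics/side5.png

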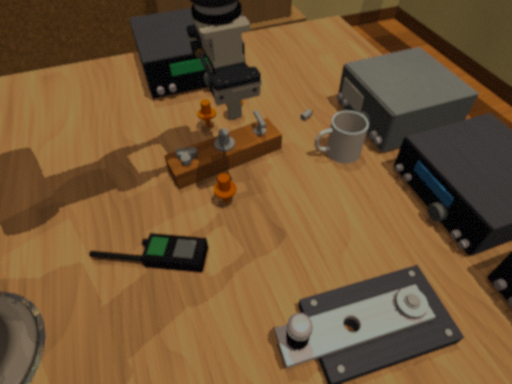

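```bash
python3 - <<'E'
from h import *
np.set_printoptions(precision=4,suppress=True)
w=cv2.imread('pics/wrist5.png')
cv2.imwrite('pics/wc5.png',cv2.resize(w[145:215,270:350],None,fx=8,fy=8,interpolation=3))
print('collar wrist',onz('wrist',309.5,179.5,.051))
print('arm hole side',onz('side',351.5,323.5,.044))
E
```

```text
collar wrist [0.5064 0.2889 0.051 ]
arm hole side [ 0.5728 -0.167   0.044 ]
```

View pics/wc5.png

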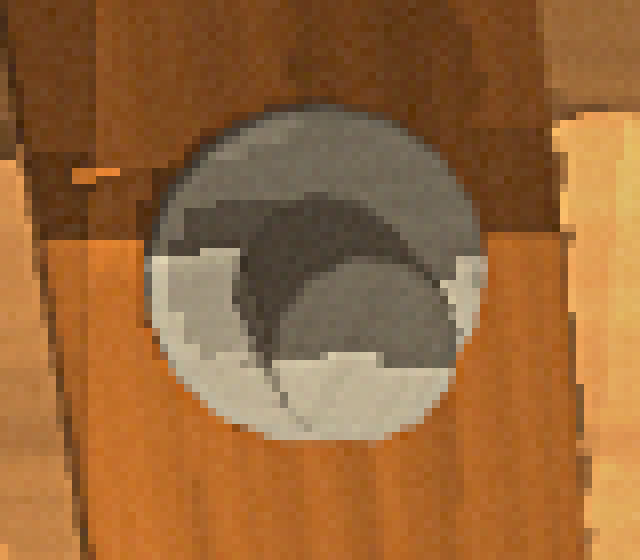

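play_rows:
  moves:
    - [1, [0, 2.8, 0], [-0.8, 1, 0]]
    - [1, [0, 2.8, 0], [0, 0, 0]]
    - [1, [0, 0, -3], [0, 0, 0]]
    - [1, [0, 0, -3], [0, 0, 0]]
    - [1, [0, 0, -2], [0, 0, 0]]
    - [1, [0, 0, 0], [0, 0, 0]]

```text
clock: 5.68
ee_pos: [0.5078, 0.2917, 0.1085]
tool_rot: [[-0.002, 0.004, -1.0], [1.0, 0.002, -0.002], [0.002, -1.0, -0.004]]
force: [-1.2, 0.0, 0.1]
width: 0.0918
```

play_rows:
  moves:
    - [1, [0.1, -0.3, -2], [0, 0, 0]]
    - [1, [0, 0, -1.8], [0, 0, 0]]
    - [1, [0, 0, -0.9], [0, 0, 0]]
    - [1, [0, 0, 0], [0, 0, 0]]

```text
clock: 6.02
ee_pos: [0.5101, 0.2872, 0.0615]
tool_rot: [[0.0, 0.005, -1.0], [1.0, 0.003, 0.0], [0.003, -1.0, -0.005]]
force: [0.0, 0.1, -0.4]
width: 0.0919
```

```bash
python3 - <<'E'
from h import *
s=manip.state();print(s['ee_pos'],s['force'])
b=manip.camera('scene')[:,:,::-1]
cv2.imwrite('pics/scene6.png',cv2.resize(b[110:260,280:420],None,fx=4,fy=4,interpolation=3))
E
```

```text
[0.51005232 0.28715108 0.06151647] [ 0.0133206   0.14253994 -0.36328785]
```

View pics/scene6.png

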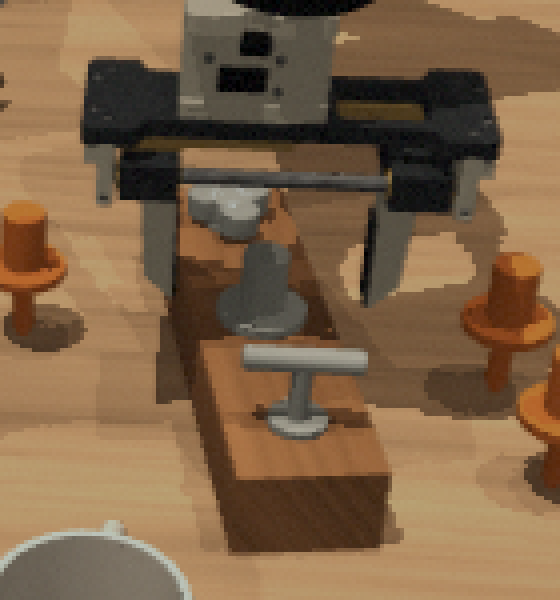

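play_rows:
  moves:
    - [0, [0, 0, -0.6], [0, 0, 0]]
    - [0, [0, 0, 0], [0, 0, 0]]
    - [0, [0, 0, 0], [0, 0, 0]]
    - [0, [0, 0, 0], [0, 0, 0]]
    - [0, [0, 0, 0], [0, 0, 0]]
    - [0, [0, 0, 0], [0, 0, 0]]
    - [0, [0, 0, 0], [0, 0, 0]]
    - [0, [0, 0, 0], [0, 0, 0]]
  force: 25

```text
clock: 6.73
ee_pos: [0.514, 0.2884, 0.0622]
tool_rot: [[0.0, 0.016, -1.0], [1.0, 0.007, 0.0], [0.007, -1.0, -0.016]]
force: [0.2, -0.5, 0.2]
width: 0.043
```

play_rows:
  moves:
    - [0, [0, 0, 0], [0, 0, 0]]
    - [0, [0, 0, 0], [0, 0, 0]]
    - [0, [0, 0, 0], [0, 0, 0]]
    - [0, [0, 0, 0], [0, 0, 0]]

```text
clock: 7.07
ee_pos: [0.5139, 0.2882, 0.0623]
tool_rot: [[0.0, 0.016, -1.0], [1.0, 0.006, 0.0], [0.006, -1.0, -0.016]]
force: [0.7, 0.7, 1.0]
width: 0.0234
```

play_rows:
  moves:
    - [0.4, [0, 0, 0], [0, 0, 0]]
    - [0.4, [0, 0, 0], [0, 0, 0]]
    - [0.4, [-0.4, 0, -0.7], [-0.3, 0.9, 0]]
    - [0.4, [-0.2, 0, -0.4], [0, 0, 0]]
    - [0.4, [0, 0, 0], [0, 0, 0]]

```text
clock: 7.48
ee_pos: [0.5083, 0.2886, 0.0512]
tool_rot: [[0.0, 0.001, -1.0], [1.0, 0.002, 0.0], [0.002, -1.0, -0.001]]
force: [0.6, -1.9, 8.3]
width: 0.0365
```

play_rows:
  moves:
    - [0.4, [0.1, 0, 0.5], [0, 0, 0]]
    - [0, [0, 0, 0], [0, 0, 0]]
    - [0, [0, 0, 0], [0, 0, 0]]
    - [0, [0, 0, 0], [0, 0, 0]]
    - [0, [0, 0, 0], [0, 0, 0]]
    - [0, [0, 0, 0], [0, 0, 0]]
    - [0, [0, 0, 0], [0, 0, 0]]
  force: 30

```text
clock: 8.07
ee_pos: [0.5086, 0.2883, 0.0555]
tool_rot: [[0.0, -0.001, -1.0], [1.0, 0.001, 0.0], [0.001, -1.0, 0.001]]
force: [-0.1, -1.0, 1.9]
width: 0.0231
```

play_rows:
  moves:
    - [0, [0, 0, 2], [0, 0, 0]]
    - [0, [0, 0, 3], [0, 0, 0]]
    - [0, [0, 0, 3], [0, 0, 0]]
    - [0, [0, 0, 3], [0, 0, 0]]
    - [0, [0, 0, 3], [0, 0, 0]]
    - [0, [0, 0, 0], [0, 0, 0]]

```text
clock: 8.57
ee_pos: [0.504, 0.2863, 0.195]
tool_rot: [[0.0, -0.014, -1.0], [1.0, -0.004, 0.0], [-0.004, -1.0, 0.014]]
force: [1.7, 0.6, -1.3]
width: 0.0236
```

```bash
python3 - <<'E'
from h import *
s=manip.state();print(s['ee_pos'],s['force'],s['width'])
b=manip.camera('scene')[:,:,::-1]
cv2.imwrite('pics/scene7.png',cv2.resize(b[60:260,260:440],None,fx=3,fy=3,interpolation=3))
E
```

```text
[0.50404316 0.28631372 0.19500812] [ 1.72872881  0.61213192 -1.347179  ] 0.023577013347015466
```

View pics/scene7.png

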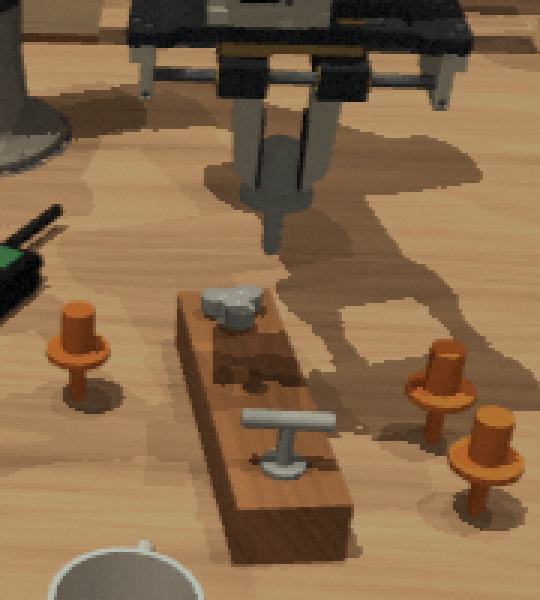

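play_rows:
  moves:
    - [0, [0.6, -3, 0], [0, 0, 0]]
    - [0, [0.6, -3.8, 0], [0, 0, 0]]
    - [0, [0.6, -3.8, 0], [0, 0, 0]]
    - [0, [0.6, -3.8, 0], [0, 0, 0]]
    - [0, [0.6, -3.8, 0], [0, 0, 0]]
    - [0, [0.6, -3.8, 0], [0, 0, 0]]
    - [0, [0.6, -3.8, 0], [0, 0, 0]]
    - [0, [0.6, -3.8, 0], [0, 0, 0]]
    - [0, [0.6, -3.8, 0], [0, 0, 0]]
    - [0, [0.6, -3.8, 0], [0, 0, 0]]

```text
clock: 9.45
ee_pos: [0.5521, -0.0928, 0.1745]
tool_rot: [[-0.014, -0.045, -0.999], [1.0, -0.0, -0.014], [0.0, -0.999, 0.045]]
force: [1.0, 1.0, -2.5]
width: 0.0234
```

play_rows:
  moves:
    - [0, [0.8, -2.6, 0.5], [0, -1.3, -0.4]]
    - [0, [0.7, -2.6, 0], [0, -1.3, -0.4]]
    - [0, [0.4, -1.4, 0], [0, 0, 0]]
    - [0, [0, 0, 0], [0, 0, 0]]

```text
clock: 9.78
ee_pos: [0.568, -0.1692, 0.1707]
tool_rot: [[0.009, -0.011, -1.0], [1.0, 0.003, 0.009], [0.003, -1.0, 0.011]]
force: [0.0, -0.4, -1.1]
width: 0.0227
```

play_rows:
  moves:
    - [0, [0.5, 0.3, -1.5], [-0.2, -0.6, -0.5]]
    - [0, [0, 0, -2], [0, 0, 0]]
    - [0, [0, 0, -1.5], [0, 0, 0]]
    - [0, [0, 0, 0], [0, 0, 0]]

```text
clock: 10.12
ee_pos: [0.5707, -0.1626, 0.1146]
tool_rot: [[0.019, -0.008, -1.0], [1.0, 0.004, 0.019], [0.004, -1.0, 0.008]]
force: [-1.1, 0.7, -2.8]
width: 0.0234
```

```bash
python3 - <<'E'
from h import *
s=manip.state();print(s['ee_pos'],s['force'],s['width'],s['tool_rot'])
b=manip.camera('scene')[:,:,::-1];a=manip.camera('side')[:,:,::-1]
cv2.imwrite('pics/scene8.png',cv2.resize(b[130:250,60:210],None,fx=5,fy=5,interpolation=3))
cv2.imwrite('pics/side8.png',cv2.resize(a[230:380,270:470],None,fx=4,fy=4,interpolation=3))
E
```

```text
[ 0.57070698 -0.16259399  0.11463393] [-1.08371007  0.67244047 -2.75806226] 0.023380455242710572 [[ 0.01900883 -0.00811478 -0.99978638]
 [ 0.99980993  0.00448625  0.01897286]
 [ 0.00433133 -0.99995701  0.00819852]]
```

View pics/scene8.png

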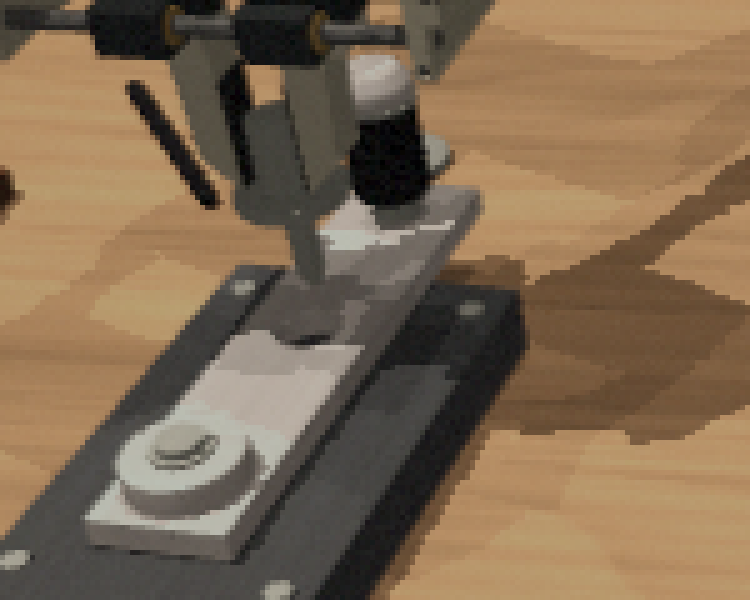

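View pics/side8.png

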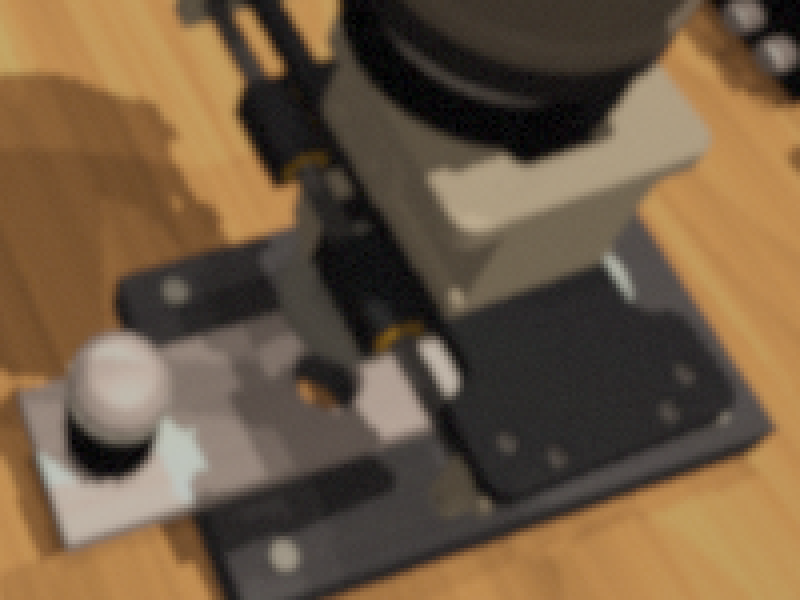

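```bash
python3 - <<'E'
from h import *
np.set_printoptions(precision=4,suppress=True)
print(onz('scene',60+313/5-.4,130+279/5-.4,.064), proj('scene',np.array([.5771,-.1646,.064])))
E
```

```text
[ 0.5701 -0.1612  0.064 ] [119.2685 187.2274]
```

play_rows:
  moves:
    - [0, [0.5, -0.4, 0], [-0.2, -0.4, 0]]
    - [0, [0, 0, 0], [0, 0, 0]]

```text
clock: 10.38
ee_pos: [0.5784, -0.1665, 0.119]
tool_rot: [[0.017, 0.005, -1.0], [1.0, -0.002, 0.017], [-0.002, -1.0, -0.005]]
force: [-0.4, -0.3, -1.9]
width: 0.0236
```

Slightly over in x; back 3 mm while descending to tip ≈ 50 mm, then check.

play_rows:
  moves:
    - [0, [-0.2, 0, -0.7], [0, 0.3, 0]]
    - [0, [0, 0, -0.6], [0, 0, 0]]
    - [0, [0, 0, 0], [0, 0, 0]]

```text
clock: 10.63
ee_pos: [0.5777, -0.1666, 0.1075]
tool_rot: [[0.016, 0.004, -1.0], [1.0, -0.004, 0.016], [-0.003, -1.0, -0.004]]
force: [-0.1, -0.6, -2.3]
width: 0.0233
```

```bash
python3 - <<'E'
from h import *
s=manip.state();print(s['ee_pos'],s['force'],s['width'])
b=manip.camera('scene')[:,:,::-1]
cv2.imwrite('pics/scene9.png',cv2.resize(b[160:230,80:170],None,fx=8,fy=8,interpolation=3))
E
```

```text
[ 0.57774478 -0.16656712  0.10748791] [-0.09608729 -0.59456625 -2.30173271] 0.02326773065663033
```

View pics/scene9.png

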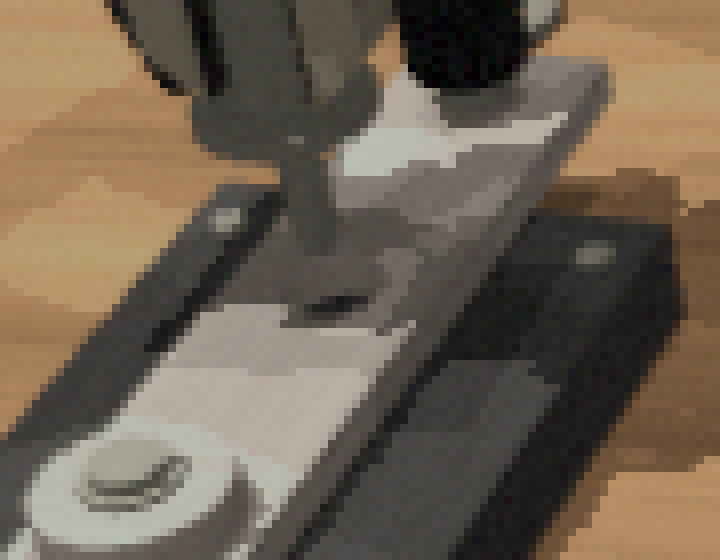

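```bash
python3 - <<'E'
from h import *
np.set_printoptions(precision=4,suppress=True)
print(onz('scene',80+322/8-.4,160+250/8-.4,.057))
E
```

```text
[ 0.5797 -0.1638  0.057 ]
```

play_rows:
  moves:
    - [0, [-0.4, 0, -0.3], [0, 0.1, 0]]
    - [0, [0, 0, -0.8], [0, 0, 0]]
    - [0, [0, 0, 0], [0, 0, 0]]

```text
clock: 10.93
ee_pos: [0.5735, -0.1668, 0.0964]
tool_rot: [[0.016, 0.003, -1.0], [1.0, -0.004, 0.016], [-0.004, -1.0, -0.003]]
force: [-0.5, 0.7, -3.7]
width: 0.0236
```

play_rows:
  moves:
    - [0, [0.1, 0, -0.8], [0, 0, 0]]
    - [0, [0, 0, -0.6], [0, 0, 0]]
    - [0, [0, 0, 0], [0, 0, 0]]

```text
clock: 11.18
ee_pos: [0.5743, -0.1668, 0.0807]
tool_rot: [[0.017, 0.003, -1.0], [1.0, -0.004, 0.017], [-0.004, -1.0, -0.003]]
force: [-1.2, 0.3, -2.3]
width: 0.0234
```

Tip is about 30 mm above the desk with no contact: inside the arm's hole, at the base hole's mouth.

play_rows:
  moves:
    - [0, [0, 0, -0.8], [0, 0, 0]]
    - [0, [0, 0, -0.6], [0, 0, 0]]
    - [0, [0, 0, 0], [0, 0, 0]]

```text
clock: 11.43
ee_pos: [0.5742, -0.1668, 0.0647]
tool_rot: [[0.017, 0.002, -1.0], [1.0, -0.004, 0.017], [-0.004, -1.0, -0.002]]
force: [-1.1, -0.2, -1.1]
width: 0.0231
```

play_rows:
  moves:
    - [0, [0, 0, -0.6], [0, 0, 0]]
    - [0, [0, 0, -0.2], [0, 0, 0]]
    - [0, [0, 0, -0.1], [0, 0, 0]]
    - [0, [0, 0, 0], [0, 0, 0]]

```text
clock: 11.77
ee_pos: [0.5744, -0.1669, 0.0546]
tool_rot: [[0.017, 0.002, -1.0], [1.0, -0.004, 0.017], [-0.004, -1.0, -0.002]]
force: [-0.4, -1.0, -0.2]
width: 0.0235
```

play_rows:
  moves:
    - [0, [0, 0, -0.2], [0, 0, 0]]
    - [0, [0, 0, 0], [0, 0, 0]]

```text
clock: 11.93
ee_pos: [0.5747, -0.167, 0.0553]
tool_rot: [[0.017, 0.003, -1.0], [1.0, -0.004, 0.017], [-0.004, -1.0, -0.003]]
force: [0.7, -0.3, -1.6]
width: 0.0238
```

```bash
python3 - <<'E'
from h import *
s=manip.state();print(s['ee_pos'],s['force'],s['width'])
b=manip.camera('scene')[:,:,::-1]
cv2.imwrite('pics/scene10.png',cv2.resize(b[160:230,80:170],None,fx=8,fy=8,interpolation=3))
E
```

```text
[ 0.57469331 -0.16700165  0.05532203] [ 0.72576797 -0.29667022 -1.5911858 ] 0.02377814665405204
```

View pics/scene10.png

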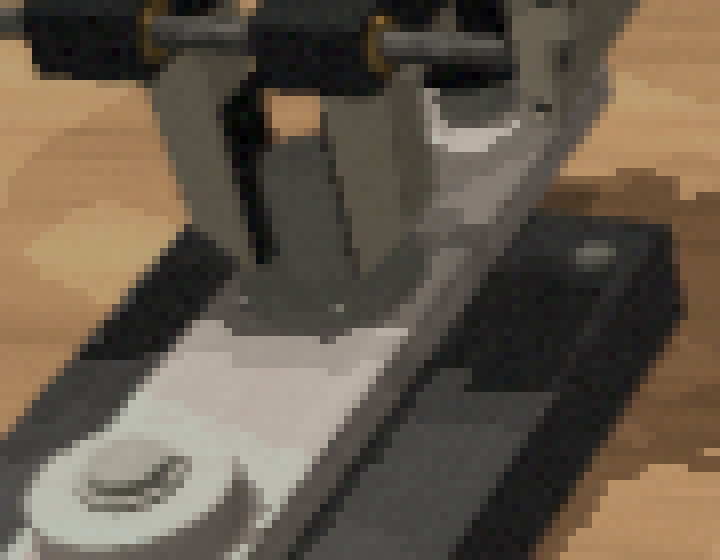

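play_rows:
  moves:
    - [0, [0, 0, -0.3], [0, 0, 0]]
    - [0, [0, 0, -0.2], [0, 0, 0]]

```text
clock: 12.15
ee_pos: [0.5754, -0.1674, 0.0544]
tool_rot: [[0.016, 0.006, -1.0], [1.0, -0.006, 0.016], [-0.006, -1.0, -0.006]]
force: [-8.6, 2.9, 17.9]
width: 0.0231
```

Contact at 18 N, so the collar is seated. I'll relax slightly and open.

play_rows:
  moves:
    - [0, [0, 0, 0.1], [0, 0, 0]]
    - [0.5, [0, 0, 0], [0, 0, 0]]
    - [0.7, [0, 0, 0], [0, 0, 0]]
    - [0.7, [0, 0, 0], [0, 0, 0]]
    - [0.7, [0, 0, 0], [0, 0, 0]]
    - [0.7, [0, 0, 0], [0, 0, 0]]
    - [0.7, [0, 0, 0], [0, 0, 0]]
    - [0.7, [0, 0, 0], [0, 0, 0]]

```text
clock: 12.82
ee_pos: [0.5764, -0.1678, 0.0557]
tool_rot: [[0.016, 0.009, -1.0], [1.0, -0.007, 0.016], [-0.007, -1.0, -0.009]]
force: [0.2, -0.3, 0.1]
width: 0.0628
```

play_rows:
  moves:
    - [0.7, [0, 0, 1], [0, 0, 0]]
    - [0.7, [0, 0, 2], [0, 0, 0]]
    - [0.7, [0, 0, 3], [0, 0, 0]]
    - [0.7, [0, 0, 4], [0, 0, 0]]
    - [0.7, [0, 0, 4], [0, 0, 0]]
    - [0.7, [0, 3, 2], [0, 0, 0]]
    - [0.7, [0, 4, 0], [0, 0, 0]]
    - [0.7, [0, 4, 0], [0, 0, 0]]
    - [0.7, [0, 4, 0], [0, 0, 0]]
    - [0.7, [0, 0, 0], [0, 0, 0]]

```text
clock: 13.65
ee_pos: [0.5736, -0.014, 0.2301]
tool_rot: [[0.024, 0.014, -1.0], [1.0, -0.005, 0.024], [-0.005, -1.0, -0.014]]
force: [-0.6, -0.8, -0.7]
width: 0.0642
```

```bash
python3 - <<'E'
from h import *
s=manip.state();print(s['ee_pos'],s['force'],s['width'])
b=manip.camera('scene')[:,:,::-1];a=manip.camera('side')[:,:,::-1]
cv2.imwrite('pics/scene11.png',cv2.resize(b[150:240,70:180],None,fx=6,fy=6,interpolation=3))
cv2.imwrite('pics/side11.png',cv2.resize(a[230:384,260:470],None,fx=3.7,fy=3.7,interpolation=3))
E
```

```text
[ 0.57364488 -0.01400805  0.23010431] [-0.64159138 -0.76642662 -0.65071452] 0.0641835233712557
```

View pics/scene11.png

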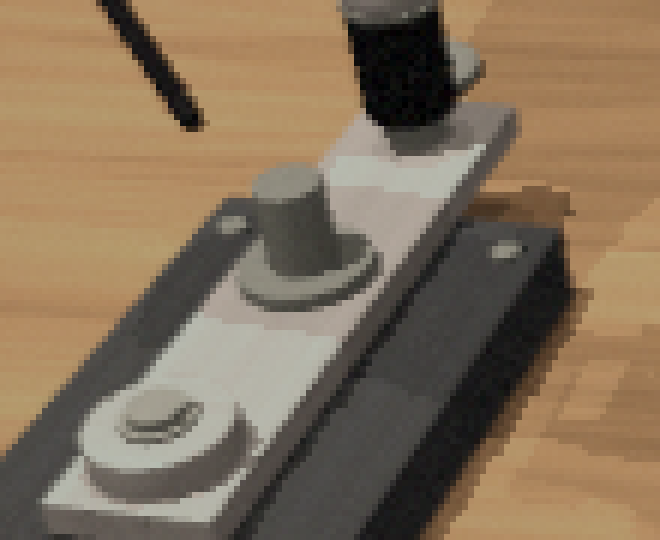

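View pics/side11.png

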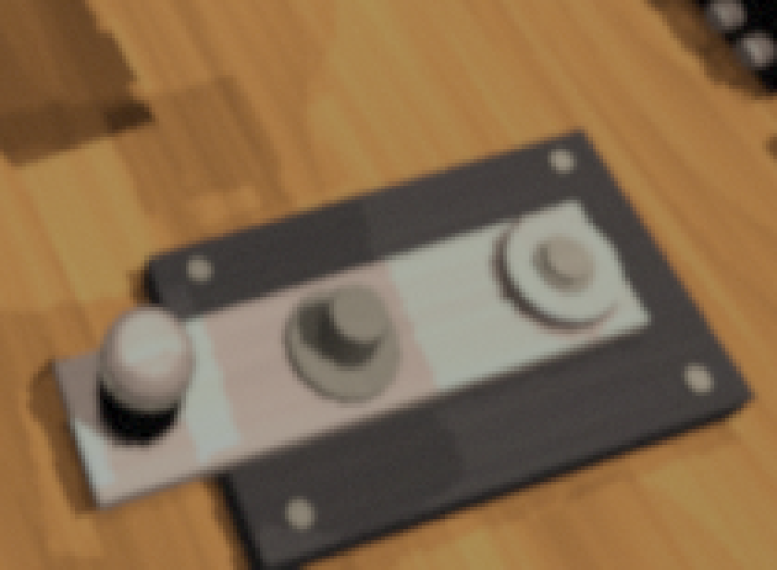

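```bash
python3 -c "
from cell import manip
print(manip.sign_off())"
```

```text
the job is handed in; nothing more can be done
None
```

I swung the microphone arm until its hole lay over the base hole. I then moved the plain round-handled pin (the middle of the three in the block) into both holes, let go and backed the gripper clear. The job was handed in at about 13.8 s of the 56 s.

- **Alignment:** the wrist camera put the arm's hole 0.4 mm off the plate's centre line. The scene camera disagreed slightly, at about 1.4 mm; both are well within the 7 mm of play around the shank.
- **Pin fully in:** there was no contact on the way down. A final push met 18 N with the tool at 54.4 mm, where about 54.5 mm was expected.
- **Last pictures:** the scene and side views both show the pin upright with its collar flat on the arm and the gripper away. I did not measure the collar's height in the pictures.
- **Regrasp:** my first grip on the pin was too high and off-centre, so I took hold again. While lowering for that, the fingertips touched the pin's collar with about 8 N.

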